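# Set up the soldering pan

## Task

Lay out the soldering pan: put the honeycomb block in the middle of the pan's mat with its long side along the pan's long side, and stand the silver band on its flat edge on the centre of the block. Stand the short flux jar on the mat at the end of the block nearer the torch stand, and the steel quench cup on the mat at the other end, each upright, in line with the block and midway between the block's end and the pan's rim. Leave the tall jar and the bangle where they are.

Things in the scene. Friction and masses are not known exactly. Their poses are not given: they have to be found in the camera images.
- pan: Soldering pan fixed to the bench: cream heat mat inside a low black steel rim. Outside 166 (x) x 266 (y) mm, mat 150 x 250 mm. Origin: centre of the underside, on the bench; the mat's surface is 6 mm above it, the rim's top 11 mm. Its long side is its y axis. Turned up to 0.3 rad either way.
- block: Honeycomb soldering block, tan with a grid of dark holes on top, 56 (x) x 90 (y) x 22 (z) mm, loose, about 160 g. Origin: centre of the underside. Its long side is its y axis. Starts flat on the bench, turned up to 0.5 rad either way.
- band: Wide silver band (napkin-ring size): open tube, outside diameter 44 mm, wall 3 mm, 24 mm high, standing on its flat edge with its axis upright, loose, about 60 g. Origin: centre of the underside; z is its axis.
- flux_jar: Short round screw-lid jar, closed, 44 mm in diameter, 42 mm high, loose, about 90 g. Origin: centre of the underside, z up.
- cup: Small straight-sided open steel quench cup, empty, no handle, outside diameter 56 mm, wall 3 mm, 45 mm high, loose, about 90 g. Origin: centre of the underside, z up.
- tall_jar: Bystander: taller and wider round screw-lid jar of the same make, 54 mm in diameter, 72 mm high, loose. Origin: centre of the underside. To be left where it is.
- bangle: Bystander: thin flat silver bangle lying on the bench, outside diameter 68 mm, 9 mm high, loose. Origin: centre of the underside. To be left where it is.
- torch_stand: Torch stand fixed to the bench beyond the pan, to its left or right: dark plate 90 x 120 mm with two forks that carry a brass torch with a black handle, 77 mm high in all. Origin: centre of the underside.
- pickle_pot: Pickle pot fixed to the bench beyond the pan, on the side without the torch stand: round white pot with a glass lid, 136 mm in diameter, 75 mm high. Origin: centre of the underside.

How it is judged (in metres and radians):
At the end, for the whole second after the job is handed in: Block flat on the mat, centred within 12 mm, long side within 0.15 rad of the pan's; band upright on it within 12 mm of its centre; flux jar upright on the mat within 15 mm (pan x and y) of 85 mm from the pan's centre along y, torch-stand side; cup likewise, other side; all at rest (horizontal distance between block and pan below 0.012 m and angle between the y axis of block and the y axis of pan, either way round below 0.15 rad and z of block in the frame of pan between 0.003 and 0.01 m and horizontal distance between band and block below 0.012 m and z of band in the frame of block between 0.018 and 0.027 m and z of flux_jar in the frame of pan between 0.003 and 0.01 m and x of flux_jar in the frame of pan between -0.015 and 0.015 m and z of cup in the frame of pan between 0.003 and 0.01 m and x of cup in the frame of pan between -0.015 and 0.015 m and ((y of torch_stand in the frame of pan above 0 m and y of flux_jar in the frame of pan between 0.07 and 0.1 m and y of cup in the frame of pan between -0.1 and -0.07 m) or (y of torch_stand in the frame of pan below 0 m and y of flux_jar in the frame of pan between -0.1 and -0.07 m and y of cup in the frame of pan between 0.07 and 0.1 m)) and angle between each of block, band, flux_jar, cup's own z axis and vertical below 0.1 rad and linear speed of each of block, band, flux_jar, cup below 0.02 m/s); the robot touches nothing.
It fails at once if the tall jar is shifted by more than 20 mm or tipped (distance of tall_jar from where it was at the start of the episode above 0.02 m or angle between tall_jar's own z axis and vertical above 0.4 rad).
It fails at once if the bangle is shifted by more than 20 mm (distance of bangle from where it was at the start of the episode above 0.02 m).
It also fails if it takes over 99 s, if anything falls off the work surface, if the arm or the gripper's body presses on something with over 40 N, if the wrist force passes 120 N, or if a joint passes its speed limit or range.

## Robot

A 6-joint arm with a two-finger parallel gripper is mounted at the origin on the work surface. World frame = base frame: x ahead of the robot, y to its left, z up, the work surface at z = 0. Lengths are in m, angles in degrees, forces in N, time in s.
With the tool pointing down it reaches from about 0.4 to 0.925 m from the base axis. Payload 12.5 kg.
Tool frame: the origin (TCP) lies at the very end of the fingers, on their centre line; the grasp point (between the pads) lies 19 mm behind it (env.tcp_to_grasp is the distance from the TCP to the grasp point, in m); z points along the fingers, y is the line along which they close (so a half turn about z gives the same grasp; the last joint's range is limited). The gripper opens to 95 mm and grips with 3 to 60 N. Pads are 20 mm wide; open, the fingers measure 119 mm over their backs; the gripper's body (75 mm by 180 mm) begins 59 mm behind the grasp point.
Start: joints at [60.298, 28.126, 89.318, -0, 62.55, -6.05], TCP at [0.251, 0.573, 0.215] pointing down, gripper open.
Joint ranges: [-177.58, 177.58], [-47.91, 125.51], [2.72, 160], [-65.01, 245.01], [3.68, 167.84], [-153.87, 153.87]. Speed limits (degrees/s): [127.2, 127.2, 159.86, 180, 180, 180].

## Interface

Orientations are given as a 3x3 rotation matrix whose columns are the frame's x, y, z axes.
In Python, from rig import env gives the robot as it stands.
- The arm moves only by the shell command python3 -m creep 'ROWS' [FORCE]. ROWS is a JSON object of lists of equal length, an entry for each row: "delta_pos": the shift along the tool's x, y, z in m, a list of three; "twist": the turn, a rotation vector about the tool's x, y, z in degrees, a list of three; "jaw": the finger opening in m, from 0 to 0.0951. In form: {"delta_pos": [[x, y, z], ...], "twist": [[ax, ay, az], ...], "jaw": [jaw, ...]}. A call has 1 to 12 rows; each row shifts and turns the commanded pose from where the row before left it, along the tool's axes as they then stand; what a row does not reach is not made up. A row lasts 1/10 s, in which the tool goes at most 50 mm and 8.59 degrees, less where a joint would pass 70% of its speed; a pose out of reach is approached as far as the arm can. A call is refused whole if a number of a shift passes 0.05 or a number of a turn 8.59, either way. A call with a gripper value outside its range is refused whole. The fingers move at their own pace and stop on an object; FORCE is the grip in N (left out, the last holds). Time passes only in rows, so rows that do not move let the fingers close. It gives the time, the measured TCP pose, the force, the opening and the grip force at its end, in the units of the state.
- env.read_state(): the state, without advancing time (a new reading comes with each control period).
- env.get_image(name): name is "side" or "top" or "wrist"; returns a dict with "frame" (400x640x3 uint8, red, green, blue), "mtx" (3x3 intrinsics, pixels), "distortion" ([k1, k2, p1, p2, k3] as OpenCV has them; the pictures are not rectified), "view" (4x4, takes a point from world to camera coordinates). Camera axes: x right, y down, z forward; pixel columns grow to the right and rows downward; lengths in m; the calibration is good to about 2 mm. A picture is of the moment at which its call begins. There is no depth.
- env.hand_in(): hands the job in; it is judged then, once.
The state is a dict: "time": time; "joints": joint angles; "joint_vel": joint speeds; "joint_torque": joint torques, N m; "ee_pos": TCP position; "tcp_rot": TCP orientation; "wrist_force": force on the tool from outside, world axes, zero at the start; "ft_torque": the same for the moment, N m; "width": finger opening in m; "grasp_force": force on a finger pad.
Only numpy, scipy, OpenCV 4.12 (cv2) and the standard library are available. Lean on these libraries where they do the work, as an engineer would, in place of code of your own. Each camera call takes 0.05 s, during which the arm holds its last target. There are 200 camera calls.

## Working session

There is one attempt and no reset: what is moved stays moved. The work goes in short steps, Python scripts to look and compute and a shell command to move; the robot and the scene stay as the last step left them, time stands still between calls to the robot, and variables do not carry over. Pictures are saved under pics/ and viewed, at most 14 in all, crops included, and the job is handed in when it is done.

```bash
ls; mkdir -p pics
python3 - <<'E'
from rig import env
import cv2,numpy as np
for n in ["top","side"]:
    d=env.get_image(n); cv2.imwrite(f"pics/{n}0.png",d["frame"][:,:,::-1]); print(n,d["mtx"].tolist(),d["distortion"],np.round(d["view"],3).tolist())
s=env.read_state(); print(s)
E
```

```text
pics
top [[378.5153397521867, 0.0, 320.3552819397412], [0.0, 378.5153397521867, 205.63433717542836], [0.0, 0.0, 1.0]] [-0.06792356  0.          0.          0.          0.        ] [[0.023, -0.999, -0.023, 0.009], [-0.988, -0.019, -0.151, 0.524], [0.151, 0.027, -0.988, 1.093], [0.0, 0.0, 0.0, 1.0]]
side [[454.8681077695769, 0.0, 317.69656373833004], [0.0, 454.8681077695769, 196.44091361560655], [0.0, 0.0, 1.0]] [-0.05353717  0.          0.          0.          0.        ] [[0.709, -0.705, -0.011, -0.393], [-0.41, -0.4, -0.82, 0.246], [0.574, 0.585, -0.573, 0.972], [0.0, 0.0, 0.0, 1.0]]
{'time': 0.1, 'joints': array([ 6.02973399e+01,  2.81623168e+01,  8.93470818e+01, -1.22112741e-03,
        6.25467244e+01, -6.05142881e+00]), 'joint_vel': array([ 0.05857064, -0.08306028, -0.05539096,  0.00390519, -0.05849199,
       -0.01007882]), 'joint_torque': array([ 3.73637871e-03, -6.13622618e+01, -2.58615392e+01,  6.93894457e-02,
        4.69638035e-02, -9.34253967e-05]), 'ee_pos': array([0.25062114, 0.57232511, 0.21409988]), 'tcp_rot': array([[-9.16008315e-01,  4.01159005e-01, -4.68928692e-04],
       [ 4.01159270e-01,  9.16007915e-01, -8.60199646e-04],
       [ 8.44655586e-05, -9.76065120e-04, -9.99999520e-01]]), 'wrist_force': array([-0.53278251,  0.0599689 ,  0.38323629]), 'ft_torque': array([-0.00382819, -0.00947302, -0.03231335]), 'grasp_force': 0.0, 'width': 0.0949959977685535}
```

View pics/top0.png

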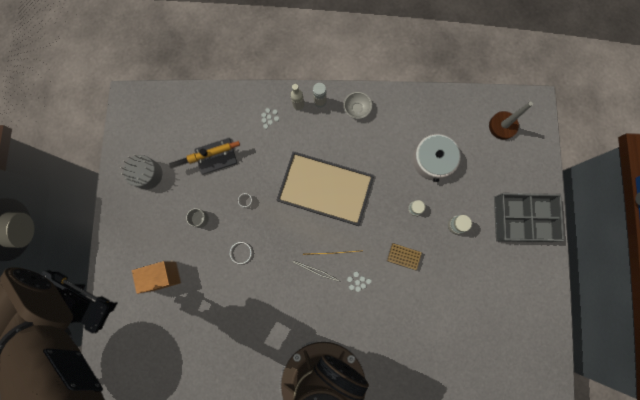

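View pics/side0.png

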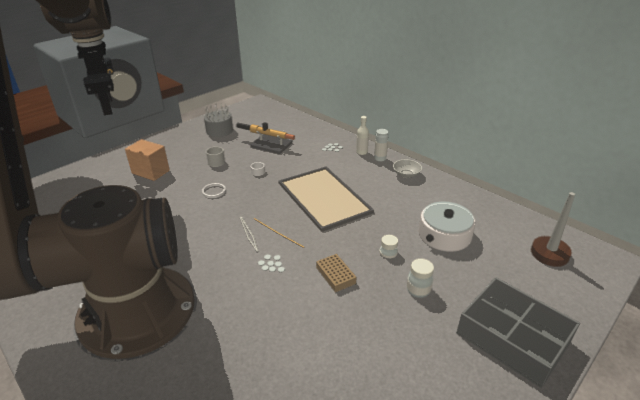

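Both views show the torch stand at the top view's left (215,155), i.e. world +y. The pan is at (325,188), cup (196,217), band (245,200), bangle (241,253), flux jar (417,208), tall jar (461,225), block (405,257).

```bash
cat > h.py <<'E'
from rig import env
import cv2,numpy as np
def cast(d,px,z):
    n=cv2.undistortPoints(np.array(px,float).reshape(-1,1,2),d["mtx"],np.array(d["distortion"])).reshape(-1,2)
    V=np.array(d["view"]);R,t=V[:3,:3],V[:3,3];c=-R.T@t
    r=np.c_[n,np.ones(len(n))]@R
    return c+r*((z-c[2])/r[:,2])[:,None]
def rect(P):
    (c,s,a)=cv2.minAreaRect(np.float32(P[:,:2]*1000)); b=cv2.boxPoints((c,s,a))
    e=max(b[1]-b[0],b[2]-b[1],key=np.linalg.norm); e=e if e[1]>0 else -e
    return np.round(c,1),np.round(s,1),round(np.degrees(np.arctan2(-e[0],e[1])),1)  # yaw of the long (y) axis
def hold():
    s=env.read_state(); print(round(s["time"],2),np.round(s["ee_pos"],4),np.round(s["tcp_rot"],3).tolist(),round(s["width"],4),s["grasp_force"])
E
python3 - <<'E'
from h import *
d=env.get_image("top"); f=d["frame"]; hsv=cv2.cvtColor(f,cv2.COLOR_RGB2HSV)
def blob(mask,box,all_=False):
    x0,y0,x1,y1=box; m=np.zeros_like(mask); m[y0:y1,x0:x1]=mask[y0:y1,x0:x1]
    n,l,s,c=cv2.connectedComponentsWithStats(m.astype(np.uint8)); k=1+np.argmax(s[1:,4])
    return np.argwhere(l==k)[:,::-1], s[k], c[k]
tan=(hsv[...,1]>70)&(hsv[...,0]<35)
p,s,c=blob(tan,(270,145,385,230)); print("mat",s,rect(cast(d,p,.006)))
p,s,c=blob((hsv[...,1]>60)&(hsv[...,0]<35),(380,235,435,280)); print("block",s,rect(cast(d,p,.022)))
V=hsv[...,2]
for n,box,z in [("flux",(405,195,430,220),.042),("tall",(445,210,475,240),.072)]:
    p,s,c=blob(V>150,box); q=cast(d,p,z); print(n,s,np.round(q.mean(0),4),np.ptp(q,axis=0))
p,s,c=blob(hsv[...,1]*0+V>140,(225,235,258,270)); q=cast(d,p,.009); print("bangle",np.round((q.max(0)+q.min(0))/2,4),np.ptp(q,axis=0))
L=cv2.resize(f[185:235,180:260],None,fx=6,fy=6,interpolation=cv2.INTER_CUBIC)
R=cv2.resize(f[195:275,375:480],None,fx=3.75,fy=3.75,interpolation=cv2.INTER_CUBIC)
R=R[:300]; L=L[:,:400]
cv2.imwrite("pics/crop.png",np.hstack([L,R])[:,:,::-1])
E
```

```text
mat [ 280  155   90   67 3808] (array([585.5,   7.8]), array([250.6, 149.9]), np.float32(-15.8))
block [387 243  35  27 605] (array([ 378.5, -232.5]), array([93.7, 56.9]), np.float32(-16.6))
flux [412 200  13  13 130] [ 0.527  -0.2704  0.042 ] [0.03638499 0.0360227  0.        ]
tall [456 215  16  16 200] [ 0.477  -0.3948  0.072 ] [4.38180019e-02 4.40094695e-02 2.22044605e-16]
bangle [0.379  0.2621 0.009 ] [6.41218034e-02 6.26784332e-02 2.22044605e-16]
```

View pics/crop.png

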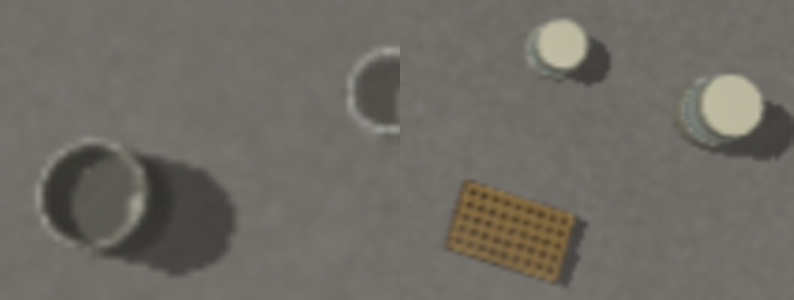

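Crop: cup rim centred near crop (92,195), band rim near (390,90), lids and the block clean, all well separated.

```bash
cat >> h.py <<'E'
def plan(x,y,z,yaw=None):
    """remaining twist about tool z (deg), then shift in tool axes after that turn (level tool, z down)"""
    s=env.read_state();R=s["tcp_rot"];cur=np.degrees(np.arctan2(R[1,1],R[0,1])); yaw=cur if yaw is None else yaw
    tw=-((yaw-cur+180)%360-180); a=np.radians(yaw)
    ty=np.array([np.cos(a),np.sin(a)]);tx=np.array([ty[1]*-1,ty[0]])*-1*-1  # x = y cross z
    tz=np.array([0,0,-1]);tx=np.cross([*ty,0],tz)
    e=np.array([x,y,z])-s["ee_pos"]; print("twist z",round(tw,2),"shift",np.round([e@tx,e[:2]@ty,-e[2]],4)," tilt",np.round(R[2,:2],4))
E
python3 - <<'E'
from h import *
d=env.get_image("top"); f=d["frame"]
g=cv2.cvtColor(f,cv2.COLOR_RGB2GRAY)
for n,(x0,y0,x1,y1),z in [("cup",(183,205,208,230),.045),("band",(234,190,256,212),.024)]:
    c=g[y0:y1,x0:x1]; m=c>np.median(g[150:260,240:270])+12
    p=np.argwhere(m)[:,::-1]+[x0,y0]; q=cast(d,p,z)
    A=np.c_[2*q[:,:2],np.ones(len(q))]; s=np.linalg.lstsq(A,(q[:,:2]**2).sum(1),rcond=None)[0]
    print(n,len(p),s[:2],np.sqrt(s[2]+s[:2]@s[:2]))
print(cast(d,[[195.3,217.5]],.045),cast(d,[[245,200]],.024),cast(d,[[215,155]],.02),cast(d,[[438,157]],.075))
plan(*cast(d,[[195.3,217.5]],.045)[0][:2],.2,-15.8)
E
```

```text
cup 32 [0.48136559 0.3982734 ] 0.026356172384738717
band 43 [0.54018467 0.25404343] 0.02052939133555388
[[0.47906958 0.39537142 0.045     ]] [[0.53866257 0.25156389 0.024     ]] [[0.6812662 0.3560538 0.02     ]] [[ 0.67004897 -0.32592629  0.075     ]]
twist z 82.15 shift [-0.1081  0.268   0.0143]  tilt [ 0.0001 -0.0006]
```

```bash
python3 -m creep '{"delta_pos":[[0,0,0],[0,0,0],[0,0,0],[0,0,0],[0,0,0],[0,0,0],[0,0,0],[0,0,0],[0,0,0],[0,0,0]],"twist":[[0,0,8.2],[0,0,8.2],[0,0,8.2],[0,0,8.2],[0,0,8.2],[0,0,8.2],[0,0,8.2],[0,0,8.2],[0,0,8.2],[0,0,8.3]],"jaw":[0.095,0.095,0.095,0.095,0.095,0.095,0.095,0.095,0.095,0.095]}' 20
python3 -c "
from h import *
plan(.481,.398,.15,-15.8)"
```

```text
time: 1.2
ee_pos: [0.2506, 0.5725, 0.2145]
tcp_rot: [[0.277, 0.961, -0.0], [0.961, -0.277, -0.0], [-0.0, -0.0, -1.0]]
wrist_force: [0.6, -0.1, -0.6]
width: 0.0951
grasp_force: 0.0
twist z -0.29 shift [-0.1051  0.2691  0.0645]  tilt [-0.0003 -0.0001]
```

```bash
python3 -m creep '{"delta_pos":[[-0.015,0.039,0.009],[-0.015,0.039,0.009],[-0.015,0.038,0.009],[-0.015,0.038,0.009],[-0.015,0.038,0.009],[-0.015,0.038,0.009],[-0.015,0.039,0.01],[0,0,0],[0,0,0]],"twist":[[0,0,0],[0,0,0],[0,0,0],[0,0,0],[0,0,0],[0,0,0],[0,0,0],[0,0,0],[0,0,0]],"jaw":[0.095,0.095,0.095,0.095,0.095,0.095,0.095,0.095,0.095]}'
python3 - <<'E'
from h import *
d=env.get_image("wrist"); cv2.imwrite("pics/w1.png",d["frame"][:,:,::-1]); print(np.round(d["view"],3).tolist(),d["mtx"][0])
plan(.481,.398,.015,-15.8)
E
```

```text
time: 2.1
ee_pos: [0.4815, 0.3978, 0.1502]
tcp_rot: [[0.273, 0.962, -0.001], [0.962, -0.273, -0.0], [-0.001, -0.001, -1.0]]
wrist_force: [-0.1, 0.6, 0.1]
width: 0.0946
grasp_force: 0.0
[[0.962, -0.274, -0.0, -0.354], [-0.263, -0.924, 0.278, 0.479], [-0.077, -0.267, -0.961, 0.473], [0.0, 0.0, 0.0, 1.0]] [347.55576945   0.         320.65191593]
twist z 0.02 shift [-0.0004  0.0002  0.1356]  tilt [-0.0001 -0.0004]
```

View pics/w1.png

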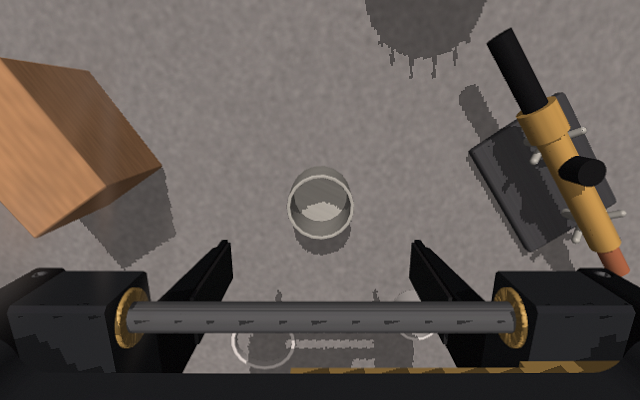

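Cup rim at about (320,207), centred between the fingers (columns 225–417); nothing stands in the fingers' way. Check along tool x and go down.

```bash
python3 - <<'E'
from h import *
d=env.get_image("wrist"); print(cast(d,[[320.5,207]],.045))
E
python3 -m creep '{"delta_pos":[[0,0,0.03],[0,0,0.03],[0,0,0.03],[0,0,0.03],[0,0,0.015],[0,0,0],[0,0,0],[0,0,0],[0,0,0],[0,0,0],[0,0,0],[0,0,0]],"twist":[[0,0,0],[0,0,0],[0,0,0],[0,0,0],[0,0,0],[0,0,0],[0,0,0],[0,0,0],[0,0,0],[0,0,0],[0,0,0],[0,0,0]],"jaw":[0.095,0.095,0.095,0.095,0.095,0.095,0.04,0.04,0.04,0.04,0.04,0.04]}' 15
```

```text
[[0.48042463 0.39651634 0.045     ]]
time: 3.4
ee_pos: [0.4813, 0.3985, 0.016]
tcp_rot: [[0.272, 0.962, 0.0], [0.962, -0.272, 0.0], [0.0, 0.0, -1.0]]
wrist_force: [-0.8, -0.4, 3.5]
width: 0.0555
grasp_force: 15.0
```

```bash
python3 -m creep '{"delta_pos":[[0,0,-0.02],[0,0,-0.04],[0,0,-0.045],[-0.04,0.019,0],[-0.04,0.019,0],[-0.045,0.021,0],[-0.045,0.021,0],[-0.045,0.021,0],[-0.045,0.021,0],[-0.045,0.021,0],[-0.045,0.021,0],[-0.04,0.021,0]],"twist":[[0,0,0],[0,0,0],[0,0,0],[0,0,0],[0,0,0],[0,0,0],[0,0,0],[0,0,0],[0,0,0],[0,0,0],[0,0,0],[0,0,0]],"jaw":[0.04,0.04,0.04,0.04,0.04,0.04,0.04,0.04,0.04,0.04,0.04,0.04]}'
python3 -m creep '{"delta_pos":[[-0.032,0.015,0],[0,0,0],[0,0,0]],"twist":[[0,0,0],[0,0,0],[0,0,0]],"jaw":[0.04,0.04,0.04]}'
python3 - <<'E'
from h import *
d=env.get_image("wrist"); cv2.imwrite("pics/w2.png",d["frame"][:,:,::-1])
plan(.5623,-.074,.022,-15.8)
E
```

```text
time: 4.6
ee_pos: [0.5532, -0.0295, 0.1207]
tcp_rot: [[0.272, 0.962, -0.0], [0.962, -0.272, 0.0], [0.0, -0.0, -1.0]]
wrist_force: [0.9, 0.5, -1.5]
width: 0.0557
grasp_force: 15.0
time: 4.9
ee_pos: [0.5588, -0.0625, 0.1204]
tcp_rot: [[0.273, 0.962, -0.001], [0.962, -0.273, 0.0], [0.0, -0.001, -1.0]]
wrist_force: [-0.4, -0.8, -1.4]
width: 0.0557
grasp_force: 15.0
twist z 0.03 shift [-0.0109  0.0068  0.0985]  tilt [ 0.0002 -0.0006]
```

View pics/w2.png

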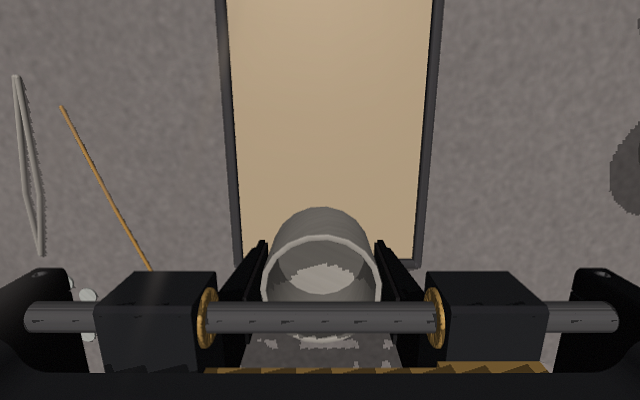

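The cup is held upright, square to the pan (rims at columns 232 and 430). Lower it.

```bash
python3 -m creep '{"delta_pos":[[-0.01,0.007,0.02],[0,0,0.03],[0,0,0.03],[0,0,0.018],[0,0,0],[0,0,0]],"twist":[[0,0,0],[0,0,0],[0,0,0],[0,0,0],[0,0,0],[0,0,0]],"jaw":[0.04,0.04,0.04,0.04,0.04,0.04]}'
python3 -c "
from h import *
plan(.5623,-.074,.022,-15.8)"
```

```text
time: 5.55
ee_pos: [0.5631, -0.0725, 0.023]
tcp_rot: [[0.27, 0.963, -0.0], [0.963, -0.27, 0.0], [0.0, -0.0, -1.0]]
wrist_force: [0.2, -0.4, -1.1]
width: 0.0562
grasp_force: 15.0
twist z 0.13 shift [-0.0016 -0.0003  0.001 ]  tilt [ 0.0001 -0.0004]
```

```bash
python3 -m creep '{"delta_pos":[[-0.001,0,0.001],[0,0,0],[0,0,0],[0,0,0],[0,0,0],[0,0,0],[0,0,-0.02],[0,0,-0.04],[0,0,-0.04],[0,0,0]],"twist":[[0,0,0],[0,0,0],[0,0,0],[0,0,0],[0,0,0],[0,0,0],[0,0,0],[0,0,0],[0,0,0],[0,0,0]],"jaw":[0.04,0.04,0.09,0.09,0.09,0.09,0.09,0.09,0.09,0.09]}'
python3 -m creep '{"delta_pos":[[-0.029,-0.019,0],[-0.029,-0.019,0],[-0.029,-0.019,0],[-0.029,-0.019,0],[-0.029,-0.019,0],[-0.029,-0.019,0],[-0.029,-0.019,0],[0,0,0],[0,0,0]],"twist":[[0,0,0.8],[0,0,0],[0,0,0],[0,0,0],[0,0,0],[0,0,0],[0,0,0],[0,0,0],[0,0,0]],"jaw":[0.09,0.09,0.09,0.09,0.09,0.09,0.09,0.09,0.09]}'
python3 - <<'E'
from h import *
d=env.get_image("wrist"); f=d["frame"]; cv2.imwrite("pics/w3.png",f[:,:,::-1])
h=cv2.cvtColor(f,cv2.COLOR_RGB2HSV); m=((h[...,1]>90)&(h[...,0]<30)).astype(np.uint8); m[255:]=0
n,l,s,c=cv2.connectedComponentsWithStats(m); k=1+np.argmax(s[1:,4]); print(s[k],rect(cast(d,np.argwhere(l==k)[:,::-1],.022)))
plan(.3785,-.2325,.004,-16.6)
E
```

```text
time: 6.55
ee_pos: [0.5648, -0.0749, 0.1263]
tcp_rot: [[0.271, 0.962, 0.007], [0.962, -0.271, -0.002], [0.0, 0.008, -1.0]]
wrist_force: [0.6, -0.6, -1.0]
width: 0.0901
grasp_force: 0.0
time: 7.45
ee_pos: [0.3775, -0.2318, 0.1214]
tcp_rot: [[0.287, 0.958, -0.0], [0.958, -0.287, 0.0], [0.0, -0.0, -1.0]]
wrist_force: [-0.1, 0.6, -0.3]
width: 0.0902
grasp_force: 0.0
[ 287  152   72  103 7066] (array([ 379.7, -231.1]), array([85.4, 55.4]), np.float32(-16.6))
twist z 0.01 shift [-0.0009  0.0008  0.1174]  tilt [ 0.0002 -0.    ]
```

View pics/w3.png

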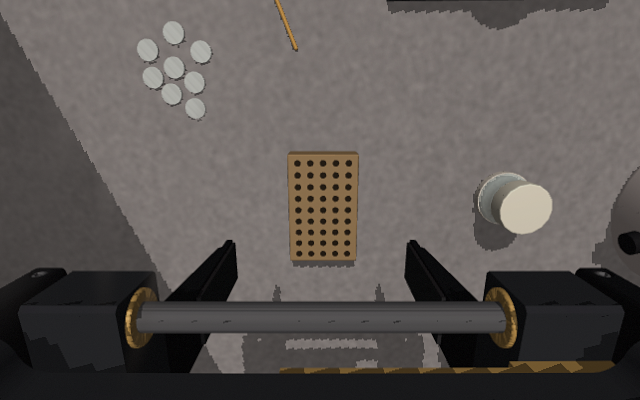

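The block (287–358 × 153–262) is square between the fingers and matches the top-view measurement. Go down and grip.

```bash
python3 -m creep '{"delta_pos":[[-0.001,0.001,0.03],[0,0,0.03],[0,0,0.03],[0,0,0.02],[0,0,0.007],[0,0,0],[0,0,0],[0,0,0],[0,0,0],[0,0,0],[0,0,0]],"twist":[[0,0,0],[0,0,0],[0,0,0],[0,0,0],[0,0,0],[0,0,0],[0,0,0],[0,0,0],[0,0,0],[0,0,0],[0,0,0]],"jaw":[0.09,0.09,0.09,0.09,0.09,0.09,0.045,0.045,0.045,0.045,0.045]}' 25
python3 -m creep '{"delta_pos":[[0,0,-0.02],[0,0,-0.04],[0,0,-0.04],[0,0,0],[0,0,0]],"twist":[[0,0,0],[0,0,0],[0,0,0],[0,0,-0.8],[0,0,0]],"jaw":[0.045,0.045,0.045,0.045,0.045]}'
python3 -c "
from h import *
plan(.5855,.0078,.0105,-15.8)"
```

```text
time: 8.6
ee_pos: [0.3786, -0.2329, 0.005]
tcp_rot: [[0.285, 0.959, 0.001], [0.959, -0.285, -0.0], [-0.0, 0.001, -1.0]]
wrist_force: [0.6, 0.2, 5.9]
width: 0.0556
grasp_force: 24.9
time: 9.1
ee_pos: [0.3785, -0.2329, 0.105]
tcp_rot: [[0.271, 0.963, 0.001], [0.963, -0.271, -0.001], [-0.001, 0.002, -1.0]]
wrist_force: [0.6, -0.1, -2.1]
width: 0.056
grasp_force: 25.0
twist z 0.07 shift [0.2879 0.1336 0.0945]  tilt [-0.0006  0.0017]
```

```bash
python3 -m creep '{"delta_pos":[[0.036,0.017,0],[0.036,0.017,0],[0.036,0.017,0],[0.036,0.017,0],[0.036,0.017,0],[0.036,0.017,0],[0.036,0.016,0],[0.036,0.016,0],[0,0,0],[0,0,0],[0,0,0]],"twist":[[0,0,0],[0,0,0],[0,0,0],[0,0,0],[0,0,0],[0,0,0],[0,0,0],[0,0,0],[0,0,0],[0,0,0],[0,0,0]],"jaw":[0.045,0.045,0.045,0.045,0.045,0.045,0.045,0.045,0.045,0.045,0.045]}'
python3 - <<'E'
from h import *
d=env.get_image("top"); f=d["frame"]; w=env.get_image("wrist")["frame"]
cv2.imwrite("pics/p4.png",np.hstack([cv2.resize(f[130:240,260:400],None,fx=3,fy=3),cv2.resize(w,(380,330))])[:,:,::-1])
plan(.5855,.0078,.0115,-15.8)
E
```

```text
time: 10.2
ee_pos: [0.5846, 0.0075, 0.1033]
tcp_rot: [[0.272, 0.962, -0.003], [0.962, -0.272, 0.0], [-0.0, -0.002, -1.0]]
wrist_force: [0.3, -0.7, -0.9]
width: 0.0555
grasp_force: 25.0
twist z -0.02 shift [0.0008 0.0004 0.0926]  tilt [-0.0002 -0.0012]
```

View pics/p4.png

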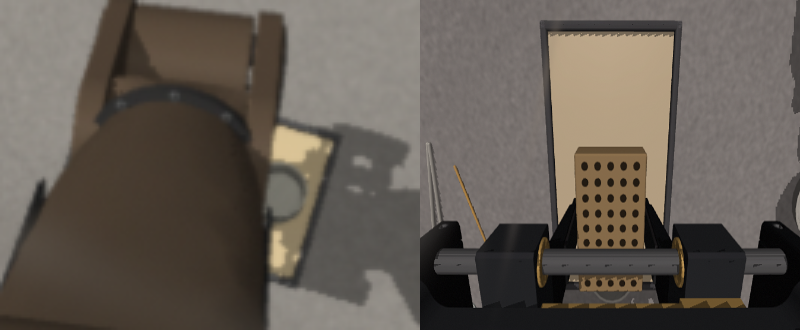

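The block hangs level and square over the mat; the cup stands in its end. Lower and release.

```bash
python3 -m creep '{"delta_pos":[[0.001,0,0.03],[0,0,0.03],[0,0,0.02],[0,0,0.01],[0,0,0.002],[0,0,0],[0,0,0]],"twist":[[0,0,0],[0,0,0],[0,0,0],[0,0,0],[0,0,0],[0,0,0],[0,0,0]],"jaw":[0.045,0.045,0.045,0.045,0.045,0.045,0.045]}'
python3 -c "
from h import *
plan(.5855,.0078,.0110,-15.8)"
```

```text
time: 11.0
ee_pos: [0.5864, 0.0088, 0.0137]
tcp_rot: [[0.272, 0.962, 0.002], [0.962, -0.272, -0.0], [0.0, 0.002, -1.0]]
wrist_force: [0.1, 1.2, -1.2]
width: 0.0559
grasp_force: 25.0
twist z 0.04 shift [-0.0012 -0.0006  0.0027]  tilt [0.0004 0.0016]
```

```bash
python3 -m creep '{"delta_pos":[[-0.001,0,0.002],[0,0,0],[0,0,0],[0,0,0],[0,0,0],[0,0,0],[0,0,-0.02],[0,0,-0.04],[0,0,-0.05],[-0.01,0,0],[-0.03,0.002,0]],"twist":[[0,0,0],[0,0,0],[0,0,0],[0,0,0],[0,0,0],[0,0,0],[0,0,0],[0,0,0],[0,0,0],[0,0,0],[0,0,0]],"jaw":[0.045,0.045,0.09,0.09,0.09,0.09,0.09,0.09,0.09,0.09,0.09]}'
python3 -m creep '{"delta_pos":[[-0.04,0.003,0],[-0.04,0.003,0],[-0.04,0.003,0],[-0.04,0.003,0],[-0.04,0.003,0],[-0.04,0.003,0],[0,0,0],[0,0,0],[0,0,0]],"twist":[[0,0,0],[0,0,0],[0,0,0],[0,0,0],[0,0,0],[0,0,0],[0,0,0],[0,0,0],[0,0,0]],"jaw":[0.09,0.09,0.09,0.09,0.09,0.09,0.09,0.09,0.09]}'
python3 - <<'E'
from h import *
d=env.get_image("wrist"); f=d["frame"]; cv2.imwrite("pics/w5.png",f[:,:,::-1])
h=cv2.cvtColor(f,cv2.COLOR_RGB2HSV); m=(h[...,2]>170).astype(np.uint8); m[255:]=0; m[:,:230]=0;m[:,410:]=0
n,l,s,c=cv2.connectedComponentsWithStats(m); k=1+np.argmax(s[1:,4]); q=cast(d,np.argwhere(l==k)[:,::-1],.042);print(s[k],q.mean(0),np.ptp(q,axis=0))
plan(.527,-.2704,.015,-15.8)
E
```

```text
time: 12.1
ee_pos: [0.5773, -0.0301, 0.122]
tcp_rot: [[0.269, 0.963, 0.003], [0.963, -0.269, -0.0], [0.001, 0.003, -1.0]]
wrist_force: [0.3, -0.9, -1.2]
width: 0.0903
grasp_force: 0.0
time: 13.0
ee_pos: [0.5288, -0.266, 0.1203]
tcp_rot: [[0.271, 0.963, -0.001], [0.963, -0.271, 0.001], [0.0, -0.001, -1.0]]
wrist_force: [0.7, 0.0, -0.5]
width: 0.0898
grasp_force: 0.0
[ 295  198   51   49 1937] [ 0.52661695 -0.27197171  0.042     ] [3.83285886e-02 3.83325247e-02 5.55111512e-17]
twist z 0.11 shift [-0.005  -0.0006  0.1054]  tilt [ 0.0003 -0.0005]
```

View pics/w5.png

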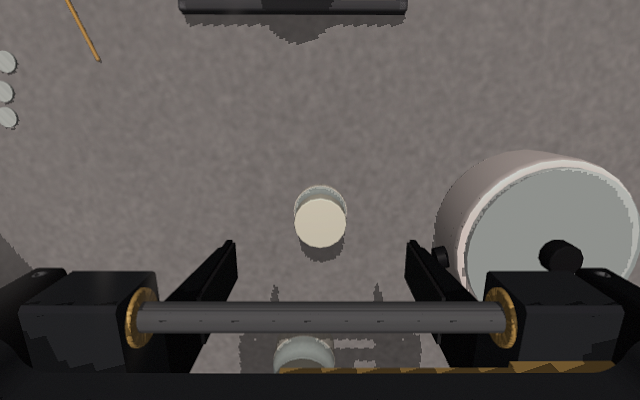

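The jar's lid is at (320,222), centred. The pot's side knob at (440,257) is near the right finger, so narrow the opening first and stop higher than the pot allows.

```bash
python3 -m creep '{"delta_pos":[[-0.006,-0.001,0],[0,0,0],[0,0,0.03],[0,0,0.03],[0,0,0.03],[0,0,0.014],[0,0,0],[0,0,0],[0,0,0],[0,0,0],[0,0,0]],"twist":[[0,0,0],[0,0,0],[0,0,0],[0,0,0],[0,0,0],[0,0,0],[0,0,0],[0,0,0],[0,0,0],[0,0,0],[0,0,0]],"jaw":[0.066,0.066,0.066,0.066,0.066,0.066,0.066,0.035,0.035,0.035,0.035]}' 15
python3 -m creep '{"delta_pos":[[0,0,-0.02],[0,0,-0.04],[0,0,-0.05],[0,0,0],[0,0,0]],"twist":[[0,0,0],[0,0,0],[0,0,0],[0,0,0],[0,0,0]],"jaw":[0.035,0.035,0.035,0.035,0.035]}'
python3 -c "
from h import *
plan(.6087,.0896,.0222,-15.8)"
```

```text
time: 14.15
ee_pos: [0.5266, -0.2726, 0.0175]
tcp_rot: [[0.271, 0.962, 0.001], [0.962, -0.271, -0.001], [-0.0, 0.001, -1.0]]
wrist_force: [1.0, -0.2, 3.6]
width: 0.0397
grasp_force: 15.4
time: 14.65
ee_pos: [0.5265, -0.2725, 0.1278]
tcp_rot: [[0.271, 0.962, 0.002], [0.962, -0.271, -0.001], [-0.001, 0.002, -1.0]]
wrist_force: [-1.1, -0.7, -3.2]
width: 0.0398
grasp_force: 15.0
twist z 0.05 shift [ 0.3708 -0.0195  0.1056]  tilt [-0.0007  0.0024]
```

```bash
python3 -m creep '{"delta_pos":[[0.037,-0.002,0],[0.037,-0.002,0],[0.037,-0.002,0],[0.037,-0.002,0],[0.037,-0.002,0],[0.037,-0.002,0],[0.037,-0.002,0],[0.037,-0.002,0],[0.037,-0.002,0],[0.037,-0.002,0],[0,0,0],[0,0,0]],"twist":[[0,0,0],[0,0,0],[0,0,0],[0,0,0],[0,0,0],[0,0,0],[0,0,0],[0,0,0],[0,0,0],[0,0,0],[0,0,0],[0,0,0]],"jaw":[0.035,0.035,0.035,0.035,0.035,0.035,0.035,0.035,0.035,0.035,0.035,0.035]}'
python3 - <<'E'
from h import *
d=env.get_image("wrist"); f=d["frame"]; cv2.imwrite("pics/w6.png",f[:,:,::-1])
plan(.6087,.0896,.0235,-15.8)
E
```

```text
time: 15.85
ee_pos: [0.6067, 0.0897, 0.125]
tcp_rot: [[0.27, 0.963, -0.003], [0.963, -0.27, -0.0], [-0.001, -0.002, -1.0]]
wrist_force: [-0.5, -0.5, -1.2]
width: 0.0396
grasp_force: 15.0
twist z 0.07 shift [0.0013 0.0017 0.1018]  tilt [-0.0008 -0.0021]
```

View pics/w6.png

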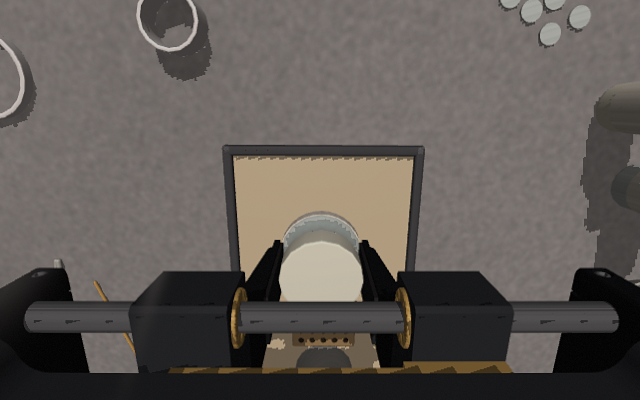

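The jar is held upright over the free end of the mat (rim at columns 228–422), the block's end behind it. Lower and release.

```bash
python3 -m creep '{"delta_pos":[[0.001,0.002,0.03],[0,0,0.03],[0,0,0.025],[0,0,0.014],[0,0,0.002],[0,0,0],[0,0,0]],"twist":[[0,0,0],[0,0,0],[0,0,0],[0,0,0],[0,0,0],[0,0,0],[0,0,0]],"jaw":[0.035,0.035,0.035,0.035,0.035,0.035,0.035]}'
python3 -c "
from h import *
plan(.6087,.0896,.0235,-15.8)"
```

```text
time: 16.6
ee_pos: [0.6102, 0.0893, 0.0267]
tcp_rot: [[0.272, 0.962, 0.002], [0.962, -0.272, 0.0], [0.001, 0.001, -1.0]]
wrist_force: [0.8, -0.2, -1.2]
width: 0.0395
grasp_force: 15.0
twist z 0.03 shift [-0.0001 -0.0015  0.0032]  tilt [0.0006 0.0015]
```

```bash
python3 -m creep '{"delta_pos":[[0,-0.001,0.003],[0,0,0],[0,0,0],[0,0,0],[0,0,0],[0,0,0],[0,0,-0.02],[0,0,-0.04],[0,0,-0.04],[0.01,0,0],[0.018,-0.015,0]],"twist":[[0,0,0],[0,0,0],[0,0,0],[0,0,0],[0,0,0],[0,0,0],[0,0,0],[0,0,0],[0,0,0],[0,0,0],[0,0,0]],"jaw":[0.035,0.035,0.08,0.08,0.08,0.08,0.08,0.08,0.08,0.08,0.08]}'
python3 -m creep '{"delta_pos":[[0.028,-0.024,0],[0.028,-0.024,0],[0.028,-0.024,0],[0.027,-0.024,0],[0,0,0],[0,0,0],[0,0,0]],"twist":[[0,0,0],[0,0,0],[0,0,0],[0,0,0],[0,0,0],[0,0,0],[0,0,0]],"jaw":[0.08,0.08,0.08,0.08,0.08,0.08,0.08]}'
python3 - <<'E'
from h import *
d=env.get_image("wrist"); f=d["frame"]; cv2.imwrite("pics/w7.png",f[:,:,::-1])
plan(.540,.253,.004,-15.8)
t=env.get_image("top")["frame"]; cv2.imwrite("pics/t7.png",cv2.resize(t[140:290,170:480],None,fx=2.5,fy=2.5)[:,:,::-1])
E
```

```text
time: 17.7
ee_pos: [0.6031, 0.1203, 0.1236]
tcp_rot: [[0.273, 0.962, 0.003], [0.962, -0.273, 0.0], [0.001, 0.003, -1.0]]
wrist_force: [-0.4, 0.1, -0.6]
width: 0.0798
grasp_force: 0.0
time: 18.4
ee_pos: [0.5399, 0.2531, 0.1223]
tcp_rot: [[0.272, 0.962, -0.0], [0.962, -0.272, -0.0], [-0.0, -0.0, -1.0]]
wrist_force: [0.6, 0.0, -0.2]
width: 0.0803
grasp_force: 0.0
twist z -0.01 shift [ 1.000e-04 -1.000e-04  1.183e-01]  tilt [-0.0002 -0.0002]
```

View pics/w7.png

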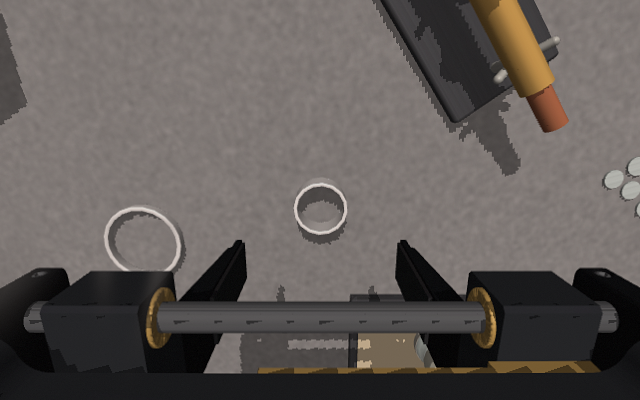

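View pics/t7.png

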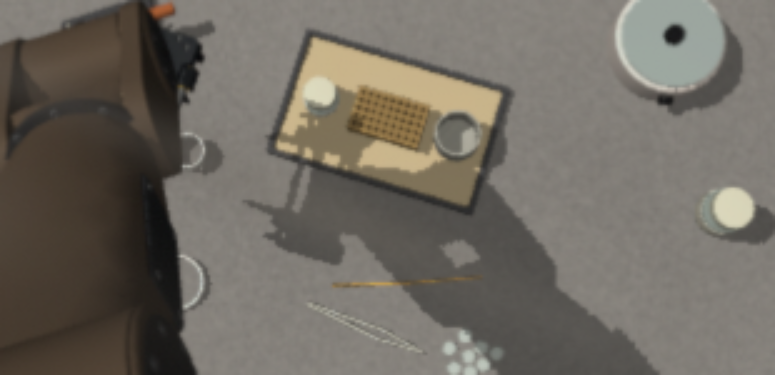

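Wrist: band rim at (320,208), centred between fingers, bangle well left (142,240). Top: jar, block, cup in line on the mat. Measure the placed things, then grasp the band.

```bash
python3 - <<'E'
from h import *
d=env.get_image("wrist"); print(cast(d,[[320.5,208.5]],.024))
d=env.get_image("top"); f=d["frame"]; t=170/1;P=lambda x,y:[170+(x+.5)/2.5-.5,140+(y+.5)/2.5-.5]
h=cv2.cvtColor(f,cv2.COLOR_RGB2HSV)
q=cast(d,[P(361,86),P(429,103),P(418,149),P(348,131)],.028); print("block",rect(q))
c=np.array([.5855,.0078]);a=np.radians(-15.8);R=np.array([[np.cos(a),-np.sin(a)],[np.sin(a),np.cos(a)]])
for n,p,z in [("block",P(389,117),.028),("flux",P(320,95),.048),("cup",P(457,135),.051)]:
    print(n,np.round((cast(d,[p],z)[0,:2]-c)@R,4))
E
python3 -m creep '{"delta_pos":[[0,0,0.03],[0,0,0.03],[0,0,0.03],[0,0,0.02],[0,0,0.007],[0,0,0],[0,0,0],[0,0,0],[0,0,0],[0,0,0],[0,0,0]],"twist":[[0,0,0],[0,0,0],[0,0,0],[0,0,0],[0,0,0],[0,0,0],[0,0,0],[0,0,0],[0,0,0],[0,0,0],[0,0,0]],"jaw":[0.08,0.08,0.08,0.08,0.08,0.08,0.035,0.035,0.035,0.035,0.035]}' 15
python3 -m creep '{"delta_pos":[[0,0,-0.02],[0,0,-0.04],[0,0,-0.05],[0,0,0],[0,0,0]],"twist":[[0,0,0],[0,0,0],[0,0,0],[0,0,0],[0,0,0]],"jaw":[0.035,0.035,0.035,0.035,0.035]}'
python3 -c "
from h import *
plan(.5855,.0078,.0335,-15.8)"
```

```text
[[0.53984405 0.25160273 0.024     ]]
block (array([584.2,   6.3]), array([88. , 58.6]), np.float32(-13.6))
block [-0.0008 -0.0017]
flux [-0.0028  0.0843]
cup [-0.0026 -0.0871]
time: 19.7
ee_pos: [0.5397, 0.2538, 0.006]
tcp_rot: [[0.271, 0.962, 0.001], [0.962, -0.271, 0.0], [0.0, 0.001, -1.0]]
wrist_force: [-0.5, 0.5, -0.3]
width: 0.0452
grasp_force: 0.0
time: 20.2
ee_pos: [0.5398, 0.2539, 0.1166]
tcp_rot: [[0.271, 0.962, 0.002], [0.962, -0.271, 0.001], [0.001, 0.002, -1.0]]
wrist_force: [0.1, 0.7, -0.8]
width: 0.0428
grasp_force: 15.0
twist z 0.05 shift [-0.2243  0.111   0.0831]  tilt [0.0013 0.0019]
```

```bash
python3 -m creep '{"delta_pos":[[-0.032,0.016,0],[-0.032,0.016,0],[-0.032,0.016,0],[-0.032,0.016,0],[-0.032,0.016,0],[-0.032,0.016,0],[-0.032,0.015,0],[0,0,0],[0,0,0],[0,0,0]],"twist":[[0,0,0],[0,0,0],[0,0,0],[0,0,0],[0,0,0],[0,0,0],[0,0,0],[0,0,0],[0,0,0],[0,0,0]],"jaw":[0.035,0.035,0.035,0.035,0.035,0.035,0.035,0.035,0.035,0.035]}'
python3 - <<'E'
from h import *
w=env.get_image("wrist")["frame"]; s=env.get_image("side")["frame"]
cv2.imwrite("pics/w8.png",np.hstack([cv2.resize(w[100:,140:500],(400,333)),cv2.resize(s[80:240,230:422],(400,333))])[:,:,::-1])
plan(.5855,.0078,.0345,-15.8)
E
```

```text
time: 21.2
ee_pos: [0.585, 0.0088, 0.1147]
tcp_rot: [[0.271, 0.963, -0.002], [0.963, -0.271, 0.0], [-0.0, -0.002, -1.0]]
wrist_force: [-1.2, 0.5, -0.4]
width: 0.043
grasp_force: 15.0
twist z 0.12 shift [-0.0012  0.0006  0.0807]  tilt [-0.     -0.0008]
```

View pics/w8.png

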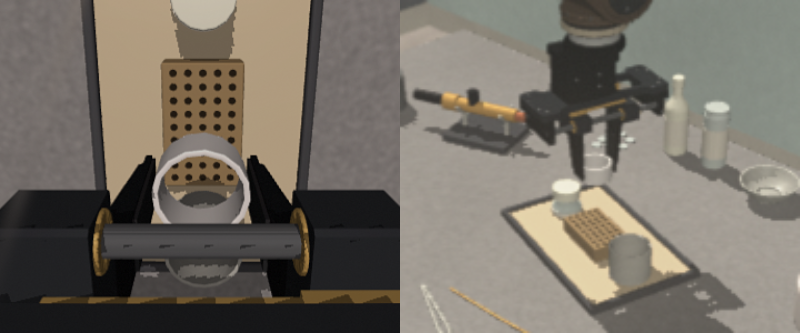

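The band is held level over the block's centre. Descend in steps, watching the force.

```bash
python3 -m creep '{"delta_pos":[[-0.001,0.001,0.03],[0,0,0.03],[0,0,0.01],[0,0,0],[0,0,0]],"twist":[[0,0,0],[0,0,0],[0,0,0],[0,0,0],[0,0,0]],"jaw":[0.035,0.035,0.035,0.035,0.035]}'
python3 -m creep '{"delta_pos":[[0,0,0.003],[0,0,0.003],[0,0,0],[0,0,0]],"twist":[[0,0,0],[0,0,0],[0,0,0],[0,0,0]],"jaw":[0.035,0.035,0.035,0.035]}'
python3 -c "
from h import *
plan(.5855,.0078,.0345,-15.8)"
```

```text
time: 21.8
ee_pos: [0.5868, 0.0072, 0.0465]
tcp_rot: [[0.271, 0.963, 0.001], [0.963, -0.271, 0.0], [0.0, 0.001, -1.0]]
wrist_force: [0.5, 0.4, 0.6]
width: 0.0431
grasp_force: 15.0
time: 22.2
ee_pos: [0.5864, 0.0067, 0.0399]
tcp_rot: [[0.272, 0.962, 0.0], [0.962, -0.272, 0.0], [0.0, 0.0, -1.0]]
wrist_force: [0.6, 0.3, -0.5]
width: 0.043
grasp_force: 15.0
twist z 0.05 shift [ 0.0008 -0.0012  0.0054]  tilt [0.0001 0.0003]
```

```bash
python3 -m creep '{"delta_pos":[[0,-0.001,0.003],[0,0,0.002],[0,0,0],[0,0,0]],"twist":[[0,0,0],[0,0,0],[0,0,0],[0,0,0]],"jaw":[0.035,0.035,0.035,0.035]}'
python3 -m creep '{"delta_pos":[[0,0,0.001],[0,0,0],[0,0,0]],"twist":[[0,0,0],[0,0,0],[0,0,0]],"jaw":[0.035,0.035,0.035]}'
```

```text
time: 22.6
ee_pos: [0.5853, 0.007, 0.0348]
tcp_rot: [[0.271, 0.962, 0.0], [0.962, -0.271, 0.0], [0.0, 0.0, -1.0]]
wrist_force: [-1.8, -0.5, 4.4]
width: 0.0434
grasp_force: 15.0
time: 22.9
ee_pos: [0.5854, 0.0071, 0.0345]
tcp_rot: [[0.271, 0.963, 0.001], [0.963, -0.271, -0.0], [0.0, 0.001, -1.0]]
wrist_force: [-3.7, 0.9, 13.7]
width: 0.0431
grasp_force: 15.0
```

Contact (13.7 N up) at the expected height: release, rise and back off clear of the top view.

```bash
python3 -m creep '{"delta_pos":[[0,0,-0.001],[0,0,0],[0,0,0],[0,0,0],[0,0,0],[0,0,-0.02],[0,0,-0.04],[0,0,-0.05],[0,0,-0.03],[0.03,0,0],[0.04,0,0],[0.04,0,0]],"twist":[[0,0,0],[0,0,0],[0,0,0],[0,0,0],[0,0,0],[0,0,0],[0,0,0],[0,0,0],[0,0,0],[0,0,0],[0,0,0],[0,0,0]],"jaw":[0.035,0.08,0.08,0.08,0.08,0.08,0.08,0.08,0.08,0.08,0.08,0.08]}'
python3 -m creep '{"delta_pos":[[0.045,-0.02,0],[0.045,-0.02,0],[0.045,-0.02,0],[0.04,-0.02,0],[0,0,0],[0,0,0]],"twist":[[0,0,0],[0,0,0],[0,0,0],[0,0,0],[0,0,0],[0,0,0]],"jaw":[0.08,0.08,0.08,0.08,0.08,0.08]}'
python3 - <<'E'
from h import *
t=env.get_image("top")["frame"]; s=env.get_image("side")["frame"]
cv2.imwrite("pics/end.png",np.hstack([cv2.resize(t[145:230,270:380],None,fx=4,fy=4),cv2.resize(s[155:240,270:380],(340,340))])[:,:,::-1])
E
```

```text
time: 24.1
ee_pos: [0.6155, 0.1138, 0.1751]
tcp_rot: [[0.273, 0.962, 0.001], [0.962, -0.273, 0.0], [0.0, 0.001, -1.0]]
wrist_force: [0.8, -0.6, 0.5]
width: 0.08
grasp_force: 0.0
time: 24.7
ee_pos: [0.5852, 0.3039, 0.1743]
tcp_rot: [[0.269, 0.963, -0.0], [0.963, -0.269, -0.0], [-0.0, -0.0, -1.0]]
wrist_force: [0.4, 0.3, -0.1]
width: 0.0803
grasp_force: 0.0
```

View pics/end.png

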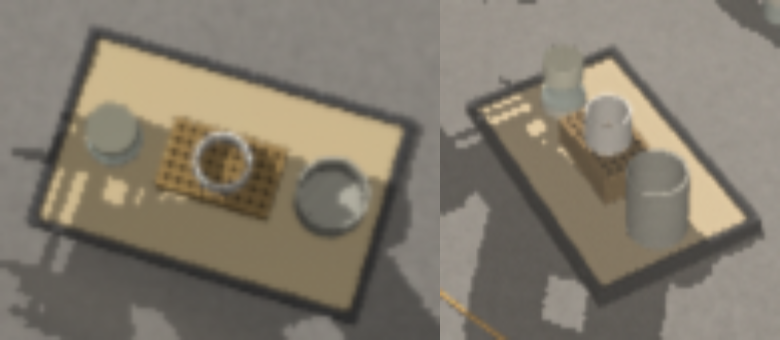

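The band stands upright on the block (rim centre at crop (222,162)), with jar and cup upright at the ends. Check the numbers.

Run:
```python
from h import *
d=env.get_image("top");P=lambda x,y:[270+(x+.5)/4-.5,145+(y+.5)/4-.5]
c=np.array([.5855,.0078]);a=np.radians(-15.8);R=np.array([[np.cos(a),-np.sin(a)],[np.sin(a),np.cos(a)]])
for n,p,z in [("block",P(223,168),.028),("band",P(222,162),.052),("flux",P(113,131),.048),("cup",P(331,197),.051)]:
    print(n,np.round((cast(d,[p],z)[0,:2]-c)@R,4))
q=cast(d,[P(177,118),P(288,148),P(270,218),P(157,188)],.028);print(rect(q))
```

```text
block [-0.0011 -0.0021]
band [-0.0016 -0.0017]
flux [-0.0017  0.0841]
cup [-0.0033 -0.0869]
(array([584.2,   6. ]), array([88.9, 56.6]), np.float32(-14.0))
```

All well inside tolerance.

```bash
python3 -c "
from rig import env
print(env.hand_in())"
```

```text
the job is handed in; nothing more can be done
None
```

I handed the job in at about 25 s: in the last top view the block, band, flux jar and cup were all within about 4 mm of their targets, and the robot stayed clear of the tall jar and the bangle, but `env.hand_in()` returned no verdict.

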